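# Shut down the flip-up worktop sockets

### The job

Shut the flip-up socket unit down to free the worktop: with closed fingers press both white socket rockers off at their proud upper halves (either one first), then press the red main rocker off in the same way, so that the main switch never breaks a live load. Once all three are off, push the raised lid down until it lies flush in its frame, then draw clear. Grasp nothing, and leave the tape, spice jar, tin and teaspoon where they are.

Things in the scene. Friction and masses are not known exactly. Their poses are not given: they have to be found in the camera images.
- unit: Aluminium frame of the flip-up socket unit, let into the worktop: 146 mm (its x, away from the robot) by 278 mm (its y), 4 mm high; origin at its centre on the worktop, z up. The socket block is hinged along the frame's y at x = +61 mm, z = 2 mm. A soft black brush strip, 37 mm wide, lies in front of the closed lid.
- flap (a joint): Opening angle (rad) of the hinged socket block: 0 closed, lid flush in the frame (hard stop); 0.72 to 0.82 at the start; at most 0.85. The hinge is stiff (0.8 N m) and stays at any angle: closing takes 9 to 13 N near the lid's front edge; a square press of 6 N on a rocker does not move it. The front panel is square to the lid, so it looks at the robot and about 45 degrees up.
- lid_push (a point): Point on the upper face of the aluminium lid (250 mm wide, front edge 87 mm from the hinge line), mid-width, 72 mm from the hinge line, 15 mm behind the front edge; this face lies 2 mm above the hinge line. Push down here. The front edge starts about 60 mm above the worktop. Axes turn with the block: z lid normal, -x outward normal of the front panel, y along the hinge, to the left.
- rocker_left (a joint): Swing (rad) of the left white rocker on the front panel, beside the left outlet: 0 on (upper half proud, lower half flush), 0.36 off (upper half flush). It snaps over at 0.18, springs back if let go before, and takes about 3 N on its upper half. Every rocker is 27 mm wide, 40 mm tall, pivoted at mid-height; flush faces stand 3.5 mm out of the panel.
- rocker_left_top (a point): Centre of the pressing area on the upper half of the left rocker, on its face, 12 mm above the pivot line. Moves inwards about 4 mm as it is switched off. At 0 this half-face leans outwards 0.36 rad from the panel plane. Its frame turns with the rocker: at 0 its axes are those of the block.
- rocker_right (a joint): The same for the right white rocker, 88 mm to the right of the left one, beside the right outlet: 0 on, 0.36 off.
- rocker_right_top (a point): The same pressing point on the right white rocker.
- rocker_main (a joint): The same for the red main rocker at the right end of the panel, 58 mm to the right of the right white rocker: 0 on, 0.36 off.
- rocker_main_top (a point): The same pressing point on the red main rocker.
- tape: Loose roll of cream tape, 104 mm across, 25 mm high, lying left of the unit; origin under its centre.
- spice_jar: Loose yellow-capped glass spice jar, 42 mm across, 96 mm tall, standing behind the unit; origin under its centre.
- tin: Loose blue food tin, 57 mm across, 72 mm tall, standing behind the unit; origin under its centre.
- teaspoon: Loose steel teaspoon, 130 by 27 mm, 11 mm high, lying on the worktop in front of the unit; origin under its middle.

How it is judged:
On the way, in this order (a step that is already met when the one before it is completed fails the run):
1. both white rockers are off (value of joint each of rocker_left, rocker_right above 0.28 rad), for 0.2 s.
2. then the red main rocker is off (value of joint rocker_main above 0.28 rad), for 0.2 s.
3. then the lid is pushed down flush (value of joint flap below 0.04 rad), for 0.2 s.
At the end, for the whole second after the job is handed in: All three rockers are snapped to off (over 0.28 of 0.36 rad) and the lid lies flush in its frame (open by less than 0.04 rad, about 3 mm at its front edge) (all of step 1 and value of joint flap below 0.04 rad and value of joint rocker_main above 0.28 rad); the robot touches nothing.
It fails at once if the tape, jar, tin or teaspoon is lifted, carried or pushed more than 15 mm (distance of any of tape, spice_jar, tin, teaspoon from where it was at the start of the episode above 0.015 m).
It also fails if it takes over 45 s, if anything falls off the work surface, if the arm or the gripper's body presses on something with over 40 N, if the wrist force passes 120 N, or if a joint passes its speed limit or range.

### The arm

A 6-joint arm with a two-finger parallel gripper is mounted at the origin on a cart in front of the work surface, level with it; the furniture and walls round the work are solid. World frame = base frame: x ahead of the robot, y to its left, z up, the work surface at z = 0. Lengths are in m, angles in rad, forces in N, time in s.
With the tool pointing down it reaches from about 0.325 to 0.9 m from the base axis. Payload 6.1 kg.
Tool frame: the origin (TCP) lies midway between the tips of the shut fingers; the grasp point (between the pads) lies grip_depth behind it (grip_depth is the distance from the TCP to the grasp point, in m); z points along the fingers, y is the line along which they close (so a half turn about z gives the same grasp; the last joint's range is limited). The gripper opens to 85 mm and grips with 20 to 120 N. Pads are 22 mm wide; open, the fingers measure 114 mm over their backs; the gripper's body (76 mm by 85 mm) begins 54 mm behind the grasp point. The pads swing forward as they close: fully open they stand 13 mm farther back than shut.
Start: joints at [1.186, 0.22, 1.526, -0, 1.395, -0.126], TCP at [0.16, 0.604, 0.231] pointing down, gripper open.
Joint ranges: [-2.98, 2.98], [-0.91, 2.08], [0.09, 2.57], [-1.24, 4.39], [0.2, 2.65], [-2.68, 2.68]. Speed limits (rad/s): [2.57, 2.57, 3.01, 3.14, 3.14, 3.14].

### API

Orientations are given as a rotation vector (axis times angle).
In Python, from rig import sense, read_camera, sign_off, boxes_of, silhouettes, spot_point, grip_depth gives the robot as it stands. The module is installed in compiled form; this text tells all that it offers.
- The arm moves only by the tool carry_out, never from a script. Its argument "increments" is a list of rows, each a list of 7 numbers: the turn, a rotation vector about the tool's x, y, z in rad, then the shift along the tool's x, y, z in cm, then the opening, from -1 (shut) to 1 (fully open). In form: [[wx, wy, wz, dx, dy, dz, claw], ...]. A call has 1 to 8 rows; each row is the pose to reach, as a shift and turn from the pose commanded when the call began, along the tool's axes at that moment; what a row does not reach only later rows make up. A row lasts 1/12 s, in which the tool goes at most 41.7 mm and 7.16 degrees, less where a joint would pass 70% of its speed; a pose out of reach is approached as far as the arm can. A call with a gripper value outside its range is refused whole. The fingers move at their own pace and stop on an object; "force" is the grip in N (left out, the last holds). Time passes only in rows, so rows that repeat a pose let the fingers close. It gives the time, the measured TCP pose, the force, the opening and the grip force at its end, in the units of the state.
- sense(): the state, without advancing time (a new reading comes with each control period).
- read_camera(name): name is "scene" or "side" or "wrist"; returns a dict with "pixels" (480x640x3 uint8, red, green, blue), "fx", "fy", "cx", "cy" (pixels), "D" ([k1, k2, p1, p2, k3] as OpenCV has them; the pictures are not rectified), "R" (3x3) and "t" (3): a world point X has camera coordinates R X + t. Camera axes: x right, y down, z forward; pixel columns grow to the right and rows downward; lengths in m; the calibration is good to about 2 mm. A picture is of the moment at which its call begins. There is no depth.
- sign_off(): hands the job in; it is judged then, once.
Trained networks look in a picture, given as the dict that the camera call returned (one of the last four; its "shot" number tells which), for a name from the list of things; names that differ only in an ending like _2 or _b are one class to them, and where a whole thing is asked for, a point or a joint stands for the part that bears it (a point fixed in the world has none). Each returns a list of dicts, best first, with "score" (0 to 1); they miss things now and then, are a little off and sometimes report something else, mostly with a low value. They report only what shows in the picture. A call takes as long as a camera call.
- boxes_of(picture, query): "bbox" ([centre column, centre row, width, height] in pixels, round what is visible of it).
- silhouettes(picture, query): "region" (480x640 bool, what is visible of it) and "bbox" ([centre column, centre row, width, height] in pixels, round what is visible of it).
- spot_point(picture, query): "at" ([column, row] in pixels: a listed point, or the origin of a listed thing).
The state is a dict: "t": time; "joints": joint angles; "dq": joint speeds; "effort": joint torques, N m; "tool_pos": TCP position; "tcp_rot": TCP orientation; "ft_force": force on the tool from outside, world axes, zero at the start; "ft_torque": the same for the moment, N m; "opening": finger opening in m; "grip_force": force on a finger pad.
Only numpy, scipy, OpenCV 4.12 (cv2) and the standard library are available. Lean on these libraries where they do the work, as an engineer would, in place of code of your own. Each camera call takes 0.05 s, during which the arm holds its last target. There are 200 camera calls.

## Working session

There is one attempt and no reset: what is moved stays moved. The work goes in short steps, Python scripts to look and compute and a tool call to move; the robot and the scene stay as the last step left them, time stands still between calls to the robot, and variables do not carry over. Pictures are saved under pics/ and viewed, at most 10 in all, crops included, and the job is handed in when it is done.

Besides the shell and the picture viewer there is one more tool, called as a command line: name --pt "numbers of a row" for each row, then --argument value for the rest. carry_out: Moves the arm, as the interface text tells. Its arguments: {"type":"object","properties":{"increments":{"type":"array","items":{"type":"array","items":{"type":"number"}}},"force":{"type":"number"}},"required":["increments"]}

```bash
mkdir -p pics; cat > h.py <<'E'
import numpy as np, cv2
from scipy.spatial.transform import Rotation as Ro
from scipy.optimize import least_squares
from rig import *
def K(p): return np.array([[p['fx'],0,p['cx']],[0,p['fy'],p['cy']],[0,0,1.]])
def proj(p,X):
    return cv2.projectPoints(np.atleast_2d(X).astype(float),cv2.Rodrigues(np.array(p['R'],float))[0],np.array(p['t'],float),K(p),np.array(p['D'],float))[0][:,0]
E
python3 - <<'E'
from h import *
P={}
for n in ('scene','side'):
    p=read_camera(n);P[n]=p
    cv2.imwrite(f'pics/{n}0.png',p['pixels'][:,:,::-1])
    print(n,-np.array(p['R']).T@np.array(p['t']))
    for q in ('unit','lid_push','rocker_left_top','rocker_right_top','rocker_main_top','tape','spice_jar','tin','teaspoon'):
        print(q,[(np.round(d['at'],1).tolist(),round(d['score'],2)) for d in spot_point(p,q)[:3]])
s=sense();print(s['t'],s['tool_pos'],s['tcp_rot'],grip_depth)
E
```

```text
scene [ 0.02095004 -0.18138278  0.72144417]
unit [([379.3, 289.0], 0.96), ([444.5, 255.4], 0.72)]
lid_push [([380.8, 264.3], 0.84)]
rocker_left_top [([340.9, 268.6], 0.62)]
rocker_right_top [([387.8, 297.8], 0.66)]
rocker_main_top [([424.6, 319.3], 0.79)]
tape [([277.5, 222.7], 0.92)]
spice_jar [([448.4, 255.4], 0.7)]
tin [([386.0, 216.4], 0.91)]
teaspoon [([328.3, 334.9], 0.83)]
side [ 0.34228877 -0.50836796  0.45611943]
unit [([318.7, 293.0], 0.79)]
lid_push [([325.7, 259.8], 0.85)]
rocker_left_top [([296.6, 253.1], 0.54), ([311.9, 307.3], 0.41)]
rocker_right_top [([247.2, 292.0], 0.68), ([407.2, 299.4], 0.65), ([307.4, 285.3], 0.58)]
rocker_main_top [([314.0, 309.0], 0.82)]
tape [([324.8, 265.1], 0.64), ([301.4, 225.6], 0.62)]
spice_jar [([404.0, 299.4], 0.83)]
tin [([383.8, 254.2], 0.59)]
teaspoon [([246.0, 295.2], 0.59), ([326.4, 264.0], 0.57)]
1.0 [0.15996517 0.60418048 0.23133122] [4.05355987e-01 3.11531065e+00 3.18677418e-05] 0.0187
```

View pics/scene0.png

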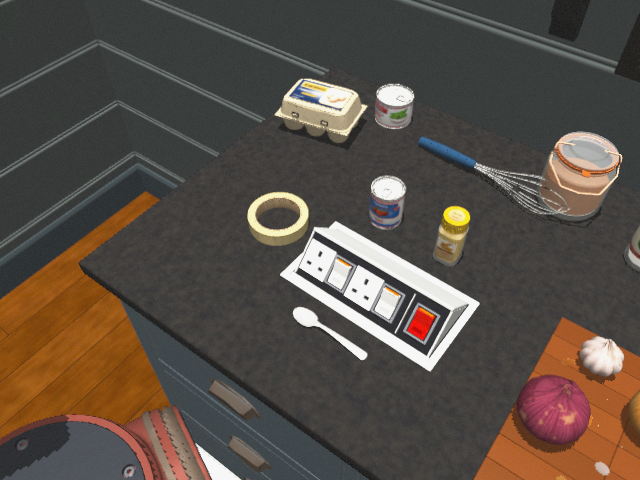

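View pics/side0.png

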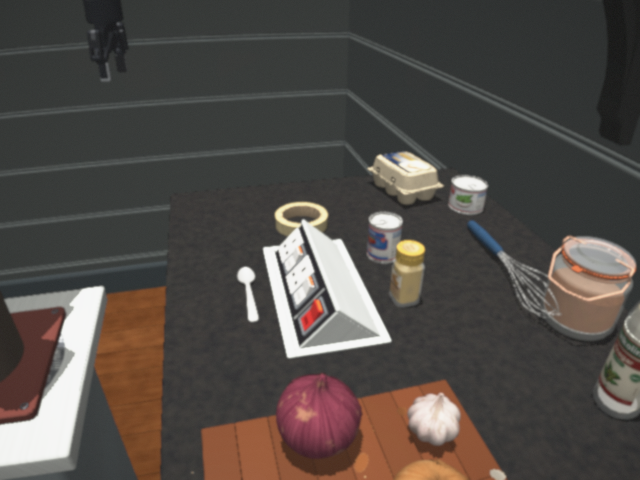

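The scene view shows the white rockers at about (341,270) and (388,302), the red one at (422,322), and frame corners near (281,275), (337,223), (478,303) and (432,362). The side view has the same corners at (263,247), (341,240), (386,343) and (289,351). Next I fit the unit model to these.

```bash
cat >> h.py <<'E'
def model(v):
    x,y,yaw,f,yl,zr=v
    Ru=Ro.from_euler('z',yaw).as_matrix(); o=np.array([x,y,0])
    Rb=Ru@Ro.from_euler('y',f).as_matrix(); h=o+Ru@[.061,0,.002]
    U=lambda p:o+Ru@np.array(p); B=lambda p:h+Rb@np.array(p)
    d=dict(unit=U([0,0,0]),lid_push=B([-.072,0,.002]),hinge=h)
    for n,a in (('left',yl),('right',yl-.088),('main',yl-.146)):
        d[f'rocker_{n}_top']=B([-.087-.0035-.0045,a,zr+.012])
    for n,a,b in (('fl',-1,1),('bl',1,1),('br',1,-1),('fr',-1,-1)): d[n]=U([a*.073,b*.139,.004])
    return d,Rb
E
python3 - <<'E'
from h import *
P={n:read_camera(n) for n in('scene','side')}
obs={'scene':dict(fl=(281,275),bl=(337,223),br=(478,303),fr=(432,362),lid_push=(380.8,264.3),rocker_left_top=(340.9,268.6),rocker_right_top=(387.8,297.8),rocker_main_top=(424.6,319.3)),
'side':dict(fl=(263,247),bl=(341,240),br=(386,343),fr=(289,351),lid_push=(325.7,259.8),rocker_left_top=(296.6,253.1),rocker_right_top=(307.4,285.3),rocker_main_top=(314,309))}
def res(v,full=False):
    d,_=model(v);r={}
    for c in obs:
        for k,o in obs[c].items(): r[c,k]=proj(P[c],d[k])[0]-o
    return r if full else np.concatenate(list(r.values()))
s=least_squares(res,[.55,.0,0,.77,.05,-.03],loss='soft_l1',f_scale=2,x_scale=[.1,.1,.1,.1,.1,.1])
print(s.x.round(4))
for k,r in res(s.x,True).items(): print(k,r.round(1))
d,Rb=model(s.x)
for k in d: print(k,d[k].round(4))
np.save('v.npy',s.x)
# ground points of loose things
for n,px in dict(tape=(277.5,222.7),spice_jar=(448,255),tin=(386,216.4),teaspoon=(328,335)).items():
    f=least_squares(lambda q:proj(P['scene'],[q[0],q[1],0])[0]-px,[.6,0]);print(n,f.x.round(3))
st=sense();R=Ro.from_rotvec(st['tcp_rot']).as_matrix();print(R.round(3))
E
```

```text
[ 0.4924  0.0678 -0.0286  0.7337  0.049  -0.0426]
('scene', 'fl') [-1.6 -1.8]
('scene', 'bl') [-1.6 -3. ]
('scene', 'br') [ 2.  -1.1]
('scene', 'fr') [-1.9  8.2]
('scene', 'lid_push') [2.6 0.3]
('scene', 'rocker_left_top') [0.6 0. ]
('scene', 'rocker_right_top') [2.2 0.2]
('scene', 'rocker_main_top') [-0.4 -0.6]
('side', 'fl') [ 0.7 -0.3]
('side', 'bl') [ 0.2 -1.7]
('side', 'br') [ 6.2 -3.4]
('side', 'fr') [-0.5  4.9]
('side', 'lid_push') [-0.5  2. ]
('side', 'rocker_left_top') [-1.5 -0.5]
('side', 'rocker_right_top') [-1.9 -1. ]
('side', 'rocker_main_top') [-0.4  0.2]
unit [0.4924 0.0678 0.    ]
lid_push [0.5012 0.0676 0.0517]
hinge [0.5534 0.0661 0.002 ]
rocker_left_top [0.4637 0.1176 0.0428]
rocker_right_top [0.4612 0.0297 0.0428]
rocker_main_top [ 0.4595 -0.0283  0.0428]
fl [0.4234 0.2089 0.004 ]
bl [0.5693 0.2047 0.004 ]
br [ 0.5614 -0.0732  0.004 ]
fr [ 0.4154 -0.069   0.004 ]
tape [0.508 0.283]
spice_jar [0.618 0.012]
tin [0.631 0.141]
teaspoon [0.379 0.081]
[[-0.967  0.256 -0.   ]
 [ 0.256  0.967 -0.   ]
 [ 0.    -0.    -1.   ]]
```

```bash
cat >> h.py <<'E'
def to(p,R):
    s=sense();R0=Ro.from_rotvec(s['tcp_rot']).as_matrix()
    return Ro.from_matrix(R0.T@R).as_rotvec().round(3).tolist()+((R0.T@(p-s['tool_pos']))*100).round(2).tolist()
def tool(Rb,tilt=0): 
    return np.c_[-Rb[:,2],Rb[:,1],Rb[:,0]]@Ro.from_euler('y',tilt).as_matrix()
E
python3 - <<'E'
from h import *
d,Rb=model(np.load('v.npy'));T=tool(Rb)
print(to(d['rocker_right_top']-.13*Rb[:,0],T), to(d['rocker_left_top']-.13*Rb[:,0],T))
E
```

```text
[-0.096, -0.833, -0.217, -34.42, -50.03, 10.14] [-0.096, -0.833, -0.217, -32.42, -41.46, 10.14]
```

carry_out --pt "-0.03 -0.2 -0.06 -8 -12 1 -1" --pt "-0.096 -0.833 -0.217 -34.4 -50 10.1 -1" --pt "-0.096 -0.833 -0.217 -34.4 -50 10.1 -1" --pt "-0.096 -0.833 -0.217 -34.4 -50 10.1 -1" --pt "-0.096 -0.833 -0.217 -34.4 -50 10.1 -1" --pt "-0.096 -0.833 -0.217 -34.4 -50 10.1 -1" --pt "-0.096 -0.833 -0.217 -34.4 -50 10.1 -1" --pt "-0.096 -0.833 -0.217 -34.4 -50 10.1 -1"

```text
t: 1.77
tool_pos: [0.2686, 0.2915, 0.1747]
tcp_rot: [0.022, 2.301, -0.02]
ft_force: [0.5, -0.0, -0.2]
opening: 0.0001
grip_force: 0.0
```

```bash
python3 - <<'E'
from h import *
d,Rb=model(np.load('v.npy'));T=tool(Rb)
print(to(d['rocker_right_top']-.13*Rb[:,0],T),sense()['joints'])
E
```

```text
[-0.0, 0.003, 0.009, -3.32, -25.66, 10.7] [ 1.23809916 -0.4624616   2.47580583 -0.95043579  1.06195351  0.14954818]
```

carry_out --pt "0 0 0 -3.3 -25.7 10.7 -1" --pt "0 0 0 -3.3 -25.7 10.7 -1" --pt "0 0 0 -3.3 -25.7 10.7 -1" --pt "0 0 0 -3.3 -25.7 10.7 -1" --pt "0 0 0 -3.3 -25.7 10.7 -1" --pt "0 0 0 -3.3 -25.7 10.7 -1" --pt "0 0 0 -3.3 -25.7 10.7 -1" --pt "0 0 0 -3.3 -25.7 10.7 -1"

```text
t: 2.43
tool_pos: [0.4167, 0.1708, 0.1855]
tcp_rot: [0.046, 2.326, -0.041]
ft_force: [-0.3, 0.7, 1.3]
opening: 0.0001
grip_force: 0.0
```

```bash
python3 - <<'E'
from h import *
d,Rb=model(np.load('v.npy'));T=tool(Rb)
s=sense();print(s['t'],s['tool_pos'],s['joints'].round(2) if hasattr(s['joints'],'round') else s['joints'],s['dq'])
print(to(d['rocker_right_top']-.13*Rb[:,0],T))
p=read_camera('wrist');im=p['pixels'][:,:,::-1].copy()
for q in ('lid_push','rocker_left_top','rocker_right_top','rocker_main_top'):
    print(q,[(np.round(e['at'],1).tolist(),round(e['score'],2)) for e in spot_point(p,q)[:3]],proj(p,d[q])[0].round(1))
for k in d: cv2.circle(im,tuple(int(a) for a in proj(p,d[k])[0]),3,(0,255,0),1)
cv2.imwrite('pics/w1.png',im)
E
```

```text
2.4333 [0.41666928 0.17082667 0.18550312] [ 0.5  -0.7   2.57 -0.69  0.66 -0.61] [-0.93726923 -0.0400396   0.00264783  0.63779702 -0.5470265  -1.14461295]
[-0.023, -0.021, -0.001, 7.33, -13.98, 0.64]
lid_push [([205.3, 175.5], 0.85), ([198.0, 194.0], 0.53)] [206.5 175. ]
rocker_left_top [([260.9, 129.1], 0.82)] [258.3 133.7]
rocker_right_top [([145.4, 133.3], 0.68)] [141.2 135.3]
rocker_main_top [] [ 68.7 137. ]
```

View pics/w1.png

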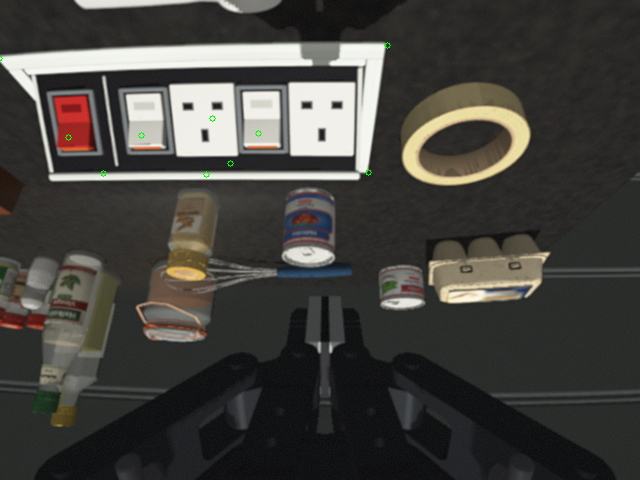

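The wrist view shows the unit upside down. The white rockers' proud halves are at (262,133) and (147,134), the red one's at (74,135), and the lid edge is at row 177. The model is within about 5 px, so I refit with these points. Joint 3 is at its limit in this pose, so I'll press with the tool tilted more steeply down, still moving along the panel normal.

```bash
python3 - <<'E'
from h import *
s=sense();print(s['t'],s['tool_pos'],s['dq'])
P={n:read_camera(n) for n in('scene','side','wrist')}
obs={'scene':dict(fl=(281,275),bl=(337,223),br=(478,303),lid_push=(380.8,264.3),rocker_left_top=(340.9,268.6),rocker_right_top=(387.8,297.8),rocker_main_top=(424.6,319.3)),
'side':dict(fl=(263,247),bl=(341,240),lid_push=(325.7,259.8),rocker_left_top=(296.6,253.1),rocker_right_top=(307.4,285.3),rocker_main_top=(314,309)),'wrist':{}}
for q in ('lid_push','rocker_left_top','rocker_right_top','rocker_main_top'):
    for e in spot_point(P['wrist'],q)[:1]:
        print(q,e['at'],e['score']); obs['wrist'][q]=e['at']
def res(v,full=False):
    d,_=model(v);r={}
    for c in obs:
        for k,o in obs[c].items(): r[c,k]=(proj(P[c],d[k])[0]-o)
    return r if full else np.concatenate(list(r.values()))
f=least_squares(res,np.load('v.npy'),loss='soft_l1',f_scale=2,x_scale=[.1]*6)
print(f.x.round(4))
for k,r in res(f.x,True).items(): print(k,r.round(1))
np.save('v.npy',f.x);d,Rb=model(f.x)
for k in d: print(k,d[k].round(4))
T=tool(Rb,0)
tilt=np.pi/2-f.x[3]-np.deg2rad(25)   # tool 25 deg off vertical
for sg in (1,-1): print(sg,tool(Rb,sg*tilt)[:,2])
cv2.imwrite('pics/w2.png',P['wrist']['pixels'][:,:,::-1])
E
```

```text
2.6833 [0.41511582 0.17159864 0.18428637] [ 0.02769788  0.00492057  0.00366955  0.00044496 -0.00115329 -0.00641548]
lid_push [202.3, 181.1] 0.64
rocker_left_top [261.0, 134.2] 0.85
rocker_right_top [144.1, 135.7] 0.97
rocker_main_top [70.7, 136.5] 0.91
[ 0.4933  0.0659 -0.0239  0.7407  0.0534 -0.0458]
('scene', 'fl') [-0.4 -1.3]
('scene', 'bl') [-0.8 -2.7]
('scene', 'br') [ 3.4 -1.2]
('scene', 'lid_push') [4.1 0.3]
('scene', 'rocker_left_top') [-1.1  0.4]
('scene', 'rocker_right_top') [0.5 0.4]
('scene', 'rocker_main_top') [-2.1 -0.6]
('side', 'fl') [1.  0.3]
('side', 'bl') [ 0.6 -1.3]
('side', 'lid_push') [0.6 2.4]
('side', 'rocker_left_top') [-2.4 -0.4]
('side', 'rocker_right_top') [-2.7 -1. ]
('side', 'rocker_main_top') [-1.1  0.1]
('wrist', 'lid_push') [ 0.9 -1.9]
('wrist', 'rocker_left_top') [-1.2  0.2]
('wrist', 'rocker_right_top') [-0.9  0.3]
('wrist', 'rocker_main_top') [0.3 1.3]
unit [0.4933 0.0659 0.    ]
lid_push [0.5025 0.0657 0.0521]
hinge [0.5543 0.0644 0.002 ]
rocker_left_top [0.4626 0.12   0.0412]
rocker_right_top [0.4605 0.0321 0.0412]
rocker_main_top [ 0.4592 -0.0259  0.0412]
fl [0.4236 0.2066 0.004 ]
bl [0.5696 0.2031 0.004 ]
br [ 0.5629 -0.0748  0.004 ]
fr [ 0.417  -0.0713  0.004 ]
1 [ 0.42249713 -0.01011762 -0.90630779]
-1 [ 0.94015893 -0.02251417 -0.33999163]
```

```bash
cat >> h.py <<'E'
def press(n,out):
    v=np.load('v.npy');d,Rb=model(v);T=tool(Rb,np.pi/2-v[3]-np.deg2rad(25))
    c=d[f'rocker_{n}_top']+Rb@np.array([-out,0,.003])
    p=c+.011*T[:,0]
    return to(p,T),p,T,(T.T@Rb[:,0]).round(3)
E
python3 - <<'E'
from h import *
print(press('left',.035)); print(sense()['joints'])
E
```

```text
([-0.025, 0.377, -0.007, 7.81, -4.88, 9.6], array([0.42888363, 0.12085316, 0.06234359]), array([[-0.90604803,  0.02394033,  0.42249713],
       [ 0.02169731,  0.99971339, -0.01011762],
       [-0.42261826,  0.        , -0.90630779]]), array([-0.384,  0.   ,  0.923]))
[ 0.51017368 -0.70234795  2.57268901 -0.68927574  0.66403694 -0.60341008]
```

carry_out --pt "-0.025 0.12 -0.007 0 -1.5 1 -1" --pt "-0.025 0.24 -0.007 2 -3 3 -1" --pt "-0.025 0.377 -0.007 4 -4.9 6 -1" --pt "-0.025 0.377 -0.007 4 -4.9 6 -1" --pt "-0.025 0.377 -0.007 4 -4.9 6 -1"

```text
t: 3.45
tool_pos: [0.4296, 0.1186, 0.1118]
tcp_rot: [0.038, 2.716, -0.009]
ft_force: [-0.6, -1.3, 1.5]
opening: -0.0
grip_force: 0.0
```

```bash
python3 - <<'E'
from h import *
print(press('left',.035)[0]); print(sense()['joints'],sense()['dq'],sense()['tool_pos'])
E
```

```text
[-0.002, -0.011, -0.004, 2.11, 0.22, 4.47]
[ 0.14679024 -0.43568071  2.42058254 -0.10719272  0.73978173 -1.33213579] [ 0.05424172 -0.05668619 -0.01140426 -0.10397103  0.04794818  0.20078581] [0.42961263 0.11863058 0.11178284]
```

carry_out --pt "0 -0.01 0 1.05 0.1 2.2 -1" --pt "0 -0.01 0 2.1 0.2 4.5 -1" --pt "0 -0.01 0 2.1 0.2 4.5 -1" --pt "0 -0.01 0 2.1 0.2 4.5 -1"

```text
t: 3.78
tool_pos: [0.4276, 0.123, 0.064]
tcp_rot: [0.032, 2.698, -0.009]
ft_force: [-0.2, -0.0, 0.1]
opening: -0.0004
grip_force: 0.0
```

```bash
python3 - <<'E'
from h import *
print(press('left',.035)[0],press('left',0)[0]); s=sense();print(s['joints'],s['ft_force'])
p=read_camera('wrist');im=p['pixels'][:,:,::-1].copy()
d,Rb=model(np.load('v.npy'))
for k in d: cv2.circle(im,tuple(int(a) for a in proj(p,d[k])[0]),3,(0,255,0),1)
cv2.imwrite('pics/w3.png',im)
E
```

```text
[-0.001, 0.007, 0.0, -0.05, -0.22, 0.21] [-0.001, 0.007, 0.0, -1.37, -0.21, 3.45]
[ 0.16462444 -0.33646097  2.46412108 -0.14903762  0.58282934 -1.27552907] [-0.22293237 -0.03966987  0.12960799]
```

View pics/w3.png

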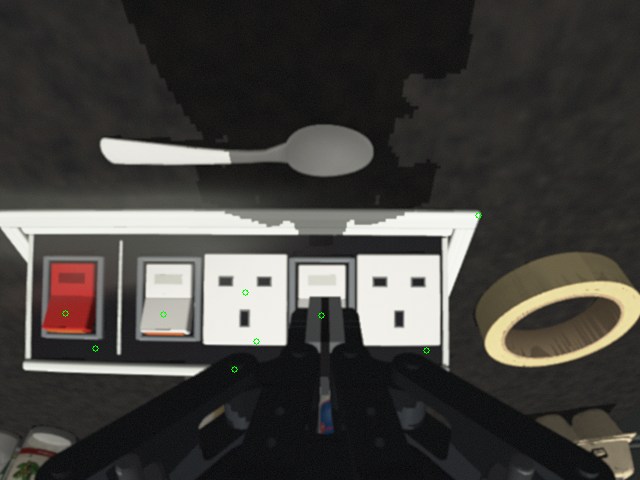

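The wrist view shows the fingers centred in front of the left rocker: tip at (325,300), rocker centre at (322,315). The model points match all three rockers. I'll press along the panel normal.

carry_out --pt "0 0 0 -0.6 -0.2 1.5 -1" --pt "0 0 0 -1.2 -0.2 2.9 -1" --pt "0 0 0 -1.3 -0.2 3.3 -1" --pt "0 0 0 -1.4 -0.2 3.5 -1" --pt "0 0 0 -1.4 -0.2 3.6 -1" --pt "0 0 0 -1.4 -0.2 3.6 -1"

```text
t: 4.33
tool_pos: [0.4577, 0.1203, 0.0398]
tcp_rot: [0.034, 2.694, -0.008]
ft_force: [0.1, -0.1, -0.2]
opening: 0.0002
grip_force: 0.0
```

```bash
python3 - <<'E'
from h import *
print(press('left',0)[0],press('left',-.005)[0]); s=sense();print(s['ft_force'],s['tool_pos'])
E
```

```text
[-0.001, 0.011, -0.001, 0.31, -0.02, -0.03] [-0.001, 0.011, -0.001, 0.12, -0.02, 0.43]
[ 0.0656127  -0.12503913 -0.15172751] [0.45766109 0.12033399 0.03977048]
```

carry_out --pt "0 0 0 0.2 0 0.1 -1" --pt "0 0 0 0.15 0 0.3 -1" --pt "0 0 0 0.1 0 0.4 -1" --pt "0 0 0 0.1 0 0.4 -1"

```text
t: 4.67
tool_pos: [0.4584, 0.1201, 0.0349]
tcp_rot: [0.034, 2.694, -0.008]
ft_force: [-0.5, 0.5, 0.1]
opening: -0.0001
grip_force: 0.0
```

```bash
python3 - <<'E'
from h import *
print(press('left',0)[0],press('left',-.005)[0]); s=sense();print(s['ft_force'],s['tool_pos'])
E
```

```text
[-0.001, 0.011, -0.001, 0.17, 0.0, -0.5] [-0.001, 0.011, -0.001, -0.02, 0.0, -0.04]
[-0.53943496  0.46190989  0.10215696] [0.4583788  0.12010177 0.03493383]
```

carry_out --pt "0 0 0 -0.08 0 0.18 -1" --pt "0 0 0 -0.08 0 0.18 -1"

```text
t: 4.83
tool_pos: [0.4593, 0.12, 0.0332]
tcp_rot: [0.034, 2.696, -0.008]
ft_force: [-7.1, 1.5, 7.1]
opening: -0.0002
grip_force: 4.7
```

carry_out --pt "0 0 0 -0.08 0 0.18 -1" --pt "0 0 0 -0.08 0 0.18 -1"

```text
t: 5.0
tool_pos: [0.4585, 0.12, 0.0304]
tcp_rot: [0.034, 2.701, -0.009]
ft_force: [-13.0, 2.2, 9.5]
opening: -0.0
grip_force: 8.1
```

```bash
python3 - <<'E'
from h import *
print(press('left',-.005)[0]); p=read_camera('side')
im=p['pixels'][200:380,220:420,::-1]
w=read_camera('scene');im2=w['pixels'][210:370,270:490,::-1]
a=cv2.resize(im,(400,360),interpolation=2);b=cv2.resize(im2,None,fx=2.25,fy=2.25,interpolation=2)[:, :400]
cv2.imwrite('pics/s4.png',np.hstack([a,b]))
E
```

```text
[-0.001, 0.004, -0.001, -0.21, 0.02, -0.45]
```

View pics/s4.png

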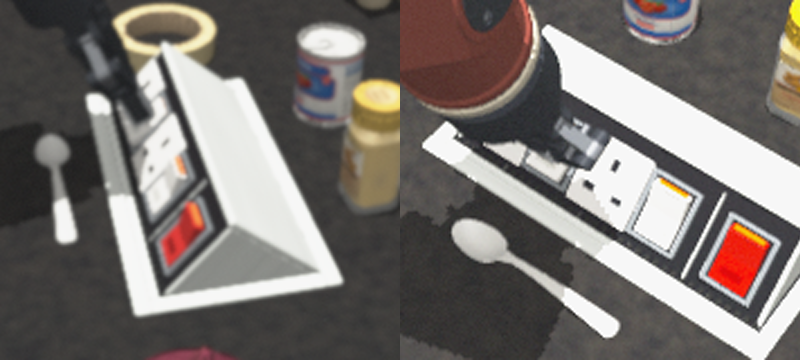

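The crops show the tip on the left rocker with force building, so the rocker is probably bottomed. I'll back off and check.

carry_out --pt "0 0 0 0.7 0 -1.7 -1" --pt "0 0 0 1.4 0 -3.5 -1" --pt "0 0 0 0.5 0 -6 -1" --pt "0 0 0 0 -4 -6 -1" --pt "0 0 0 0 -7 -6 -1" --pt "0 0 0 0 -8.8 -6 -1" --pt "0 0 0 0 -8.8 -6 -1"

```text
t: 5.68
tool_pos: [0.4335, 0.0301, 0.087]
tcp_rot: [0.038, 2.693, -0.01]
ft_force: [-0.1, 0.3, 0.1]
opening: -0.0001
grip_force: 0.0
```

```bash
python3 - <<'E'
from h import *
print(press('right',.035)[0],press('right',0)[0]); s=sense();print(s['ft_force'],s['joints'])
p=read_camera('wrist');im=p['pixels'][:,:,::-1].copy()
d,Rb=model(np.load('v.npy'))
for k in d: cv2.circle(im,tuple(int(a) for a in proj(p,d[k])[0]),3,(0,255,0),1)
cv2.imwrite('pics/w5.png',im)
E
```

```text
[-0.003, 0.012, -0.004, 1.69, 0.26, 1.93] [-0.003, 0.012, -0.004, 0.38, 0.27, 5.17]
[-0.08987768  0.28361564  0.11251501] [-0.15449527 -0.47368133  2.50311536  0.08658708  0.66872313 -1.75289704]
```

View pics/w5.png

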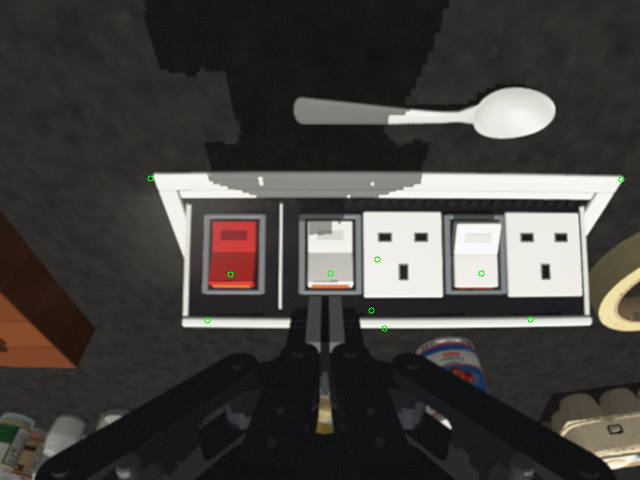

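The left rocker now shows its lower half proud at (477,237) with the upper half flush, so it is off. The right one (331,255) is still on and lies straight ahead.

carry_out --pt "0 0.01 0 0.9 0.2 1 -1" --pt "0 0.01 0 1.6 0.26 2 -1" --pt "0 0.01 0 1.0 0.26 3.6 -1" --pt "0 0.01 0 0.5 0.26 4.8 -1" --pt "0 0.01 0 0.3 0.26 5.3 -1" --pt "0 0.01 0 0.2 0.26 5.6 -1" --pt "0 0.01 0 0.2 0.26 5.6 -1"

```text
t: 6.32
tool_pos: [0.4553, 0.0353, 0.0344]
tcp_rot: [0.033, 2.706, -0.007]
ft_force: [0.0, -0.2, 0.2]
opening: -0.0003
grip_force: 0.0
```

```bash
python3 - <<'E'
from h import *
print(press('right',0)[0],press('right',-.008)[0]); s=sense();print(s['ft_force'],s['tool_pos'])
E
```

```text
[-0.0, -0.001, -0.001, 0.06, -0.31, -0.5] [-0.0, -0.001, -0.001, -0.25, -0.31, 0.24]
[ 0.01943108 -0.20183532  0.18628967] [0.45529009 0.03525497 0.03444359]
```

carry_out --pt "0 0 0 -0.05 -0.25 0 -1" --pt "0 0 0 -0.12 -0.25 0.2 -1" --pt "0 0 0 -0.18 -0.25 0.35 -1"

```text
t: 6.57
tool_pos: [0.4585, 0.0321, 0.0329]
tcp_rot: [0.034, 2.705, -0.008]
ft_force: [-14.4, -0.9, 13.5]
opening: -0.0003
grip_force: 10.2
```

carry_out --pt "0 0 0 -0.08 0 0.18 -1" --pt "0 0 0 -0.08 0 0.18 -1"

```text
t: 6.73
tool_pos: [0.4571, 0.0322, 0.0295]
tcp_rot: [0.034, 2.711, -0.008]
ft_force: [-14.6, -2.8, 9.2]
opening: -0.0002
grip_force: 8.7
```

carry_out --pt "0 0 0 0.7 0 -1.7 -1" --pt "0 0 0 1.4 0 -3.5 -1" --pt "0 0 0 0.5 0 -6 -1" --pt "0 0 0 0 -3 -6 -1" --pt "0 0 0 0 -5.8 -6 -1" --pt "0 0 0 0 -5.8 -6 -1" --pt "0 0 0 0 -5.8 -6 -1"

```text
t: 7.32
tool_pos: [0.4335, -0.0269, 0.0864]
tcp_rot: [0.04, 2.703, -0.01]
ft_force: [-0.6, 0.3, 0.1]
opening: -0.0001
grip_force: 0.0
```

```bash
python3 - <<'E'
from h import *
print(press('main',.035)[0],press('main',0)[0]); s=sense();print(s['ft_force'],s['joints'])
p=read_camera('wrist');im=p['pixels'][:,:,::-1].copy()
d,Rb=model(np.load('v.npy'))
for k in d: cv2.circle(im,tuple(int(a) for a in proj(p,d[k])[0]),3,(0,255,0),1)
cv2.imwrite('pics/w6.png',im)
E
```

```text
[-0.003, 0.002, -0.005, 1.76, 0.16, 1.83] [-0.003, 0.002, -0.005, 0.42, 0.17, 5.07]
[-0.62290342  0.29611069  0.08736933] [-0.34878238 -0.46809236  2.49791699  0.20643032  0.70371929 -2.01981893]
```

View pics/w6.png

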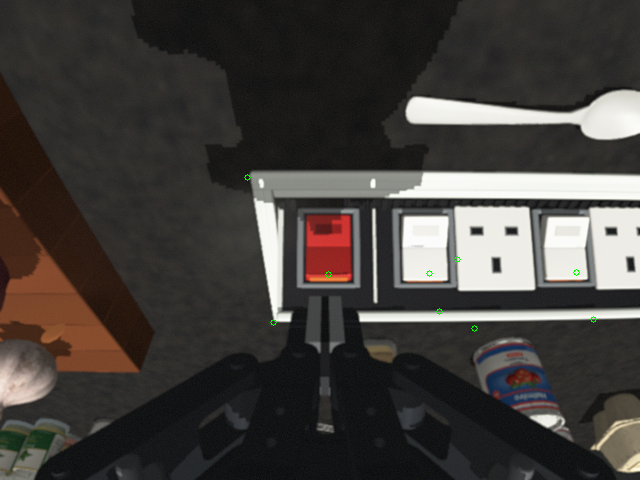

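Both white rockers (425,250) and (565,250) show their lower halves proud, so they are off. The red one (330,250) is still on and straight ahead.

carry_out --pt "0 0 0 0.9 0.1 1 -1" --pt "0 0 0 1.7 0.1 2 -1" --pt "0 0 0 1.1 0.1 3.6 -1" --pt "0 0 0 0.6 0.1 4.8 -1" --pt "0 0 0 0.4 0.1 5.3 -1" --pt "0 0 0 0.3 0.1 5.6 -1" --pt "0 0 0 0.3 0.1 5.6 -1"

```text
t: 7.95
tool_pos: [0.4538, -0.0238, 0.033]
tcp_rot: [0.032, 2.707, -0.006]
ft_force: [-0.7, 0.1, -0.1]
opening: -0.0001
grip_force: 0.0
```

carry_out --pt "0 0 0 -0.08 0 0.18 -1" --pt "0 0 0 -0.14 0 0.33 -1" --pt "0 0 0 -0.14 0 0.33 -1"

```text
t: 8.2
tool_pos: [0.4567, -0.0246, 0.0315]
tcp_rot: [0.034, 2.705, -0.007]
ft_force: [-5.2, 2.1, 5.3]
opening: -0.0001
grip_force: 4.1
```

carry_out --pt "0 0 0 -0.06 0 0.14 -1" --pt "0 0 0 -0.1 0 0.23 -1" --pt "0 0 0 -0.1 0 0.23 -1"

```text
t: 8.45
tool_pos: [0.4559, -0.0243, 0.028]
tcp_rot: [0.033, 2.711, -0.006]
ft_force: [-17.0, -2.9, 11.2]
opening: 0.0001
grip_force: 10.1
```

carry_out --pt "0 0 0 0.7 0 -1.7 -1" --pt "0 0 0 1.4 0 -3.5 -1" --pt "0 0 0 0.5 0 -6 -1" --pt "0 0 0 0 3 -7 -1" --pt "0 0 0 0 5.8 -7 -1" --pt "0 0 0 0 9 -7 -1" --pt "0 0 0 0 9 -7 -1" --pt "0 0 0 0 9 -7 -1"

```text
t: 9.12
tool_pos: [0.4313, 0.0679, 0.0935]
tcp_rot: [0.026, 2.704, -0.007]
ft_force: [0.7, 0.0, 0.1]
opening: 0.0002
grip_force: 0.0
```

```bash
python3 - <<'E'
from h import *
s=sense();print(s['ft_force'],s['joints'],s['tool_pos'])
p=read_camera('wrist');im=p['pixels'][:,:,::-1].copy()
for q in ['lid_push']: print(spot_point(p,q)[:2])
v=np.load('v.npy');d,Rb=model(v)
for e in spot_point(p,'lid_push')[:1]:
    f=least_squares(lambda a:proj(p,model([*v[:3],a[0],*v[4:]])[0]['lid_push'])[0]-e['at'],[.7]);print('flap',f.x,f.fun)
for k in d: cv2.circle(im,tuple(int(a) for a in proj(p,d[k])[0]),3,(0,255,0),1)
cv2.imwrite('pics/w7.png',im)
E
```

```text
[0.74614451 0.01161351 0.1121565 ] [-0.02689212 -0.46264218  2.47940736  0.00408478  0.68739383 -1.58076363] [0.43125424 0.06789404 0.09345658]
[]
```

View pics/w7.png

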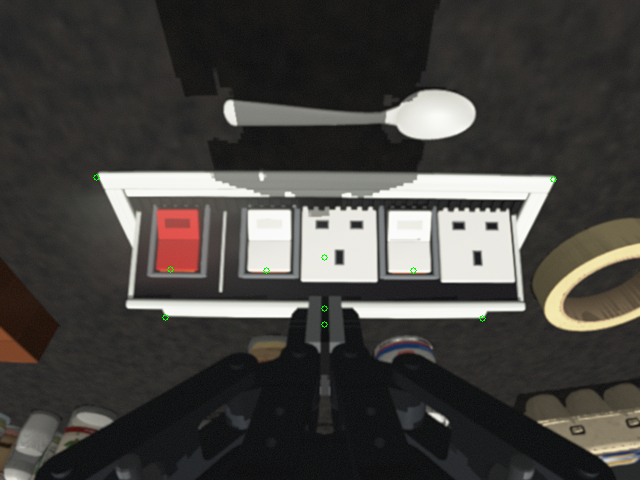

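The red rocker (179,240) now looks like the white ones, with its lower half proud and no orange line, so all three are off. Next, tool vertical above the lid.

```bash
python3 - <<'E'
from h import *
v=np.load('v.npy');Rb=Ro.from_euler('z',v[2]).as_matrix()
T=np.c_[-Rb[:,0],Rb[:,1],[0,0,-1]]
print(to(np.array([.507,.066,.12]),T))
E
```

```text
[-0.001, 0.437, -0.002, -7.99, 0.3, 0.75]
```

carry_out --pt "0 0.1 0 -1.7 0 -2.5 -1" --pt "0 0.22 0 -4 0.2 -2 -1" --pt "0 0.34 0 -6 0.3 -1 -1" --pt "0 0.437 0 -8 0.3 0.7 -1" --pt "0 0.437 0 -8 0.3 0.7 -1" --pt "0 0.437 0 -8 0.3 0.7 -1" --pt "0 0.437 0 -8 0.3 0.7 -1"

```text
t: 9.85
tool_pos: [0.5066, 0.0651, 0.119]
tcp_rot: [-0.045, -3.138, -0.0]
ft_force: [0.2, 0.5, -0.3]
opening: 0.0001
grip_force: 0.0
```

carry_out --pt "0 0 0 0 0 2 -1" --pt "0 0 0 0 0 4 -1" --pt "0 0 0 0 0 6 -1" --pt "0 0 0 0.2 0 7 -1" --pt "0 0 0 0.4 0 8 -1" --pt "0 0 0 0.4 0 8 -1"

```text
t: 10.35
tool_pos: [0.5021, 0.0665, 0.0408]
tcp_rot: [0.041, 3.14, -0.0]
ft_force: [-0.3, -0.0, 0.8]
opening: -0.0002
grip_force: 0.0
```

carry_out --pt "0 0 0 0.2 0 0.5 -1" --pt "0 0 0 0.5 0 1 -1" --pt "0 0 0 0.8 0 1.5 -1" --pt "0 0 0 1.0 0 2 -1" --pt "0 0 0 1.2 0 2.5 -1" --pt "0 0 0 1.3 0 3 -1" --pt "0 0 0 1.3 0 3 -1"

```text
t: 10.93
tool_pos: [0.4928, 0.067, 0.013]
tcp_rot: [0.04, 3.134, -0.001]
ft_force: [3.1, -0.3, 2.4]
opening: 0.0
grip_force: 1.5
```

carry_out --pt "0 0 0 0.1 0 0.3 -1" --pt "0 0 0 0.2 0 0.6 -1" --pt "0 0 0 0.2 0 0.6 -1"

```text
t: 11.18
tool_pos: [0.4919, 0.067, 0.0076]
tcp_rot: [0.04, 3.132, -0.001]
ft_force: [4.1, -1.0, 4.8]
opening: 0.0002
grip_force: 2.4
```

```bash
python3 - <<'E'
from h import *
a=read_camera('side')['pixels'][200:380,220:420,::-1];b=read_camera('scene')['pixels'][190:370,270:490,::-1]
cv2.imwrite('pics/s8.png',np.hstack([cv2.resize(a,(400,360)),cv2.resize(b,(400,327))[:327] if 0 else cv2.resize(b,(400,360))]))
E
```

```text
(no output)
```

View pics/s8.png

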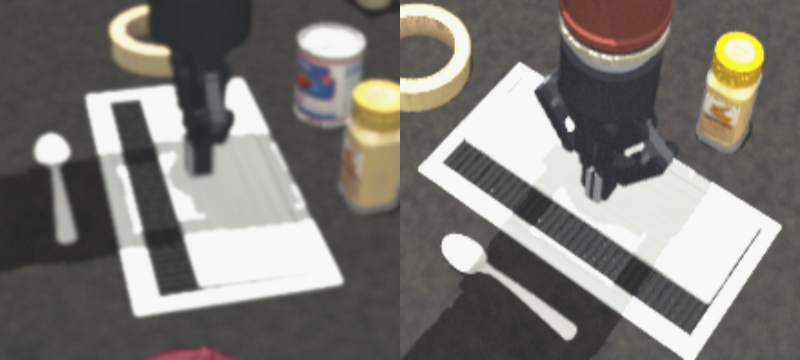

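The lid is nearly flush, with the brush strip visible in front of it. I'll press a little further until the stop.

carry_out --pt "0 0 0 0 0 0.2 -1" --pt "0 0 0 0 0 0.35 -1" --pt "0 0 0 0 0 0.35 -1"

```text
t: 11.53
tool_pos: [0.4916, 0.0671, 0.0041]
tcp_rot: [0.04, 3.133, -0.001]
ft_force: [4.0, 0.1, 6.6]
opening: -0.0003
grip_force: 3.0
```

carry_out --pt "0 0 0 0 0 0.15 -1" --pt "0 0 0 0 0 0.2 -1" --pt "0 0 0 0 0 0.2 -1"

```text
t: 11.78
tool_pos: [0.4916, 0.0671, 0.0039]
tcp_rot: [0.04, 3.134, -0.001]
ft_force: [-5.8, -1.1, 25.6]
opening: 0.0
grip_force: 12.9
```

At the stop: tip height 4 mm, 26 N. Drawing clear.

carry_out --pt "0 0 0 0 0 -1 -1" --pt "0 0 0 0 0 -4 -1" --pt "0 0 0 0 0 -8 -1" --pt "0 0 0 0 0 -12 -1" --pt "0 0 0 0 0 -15 -1" --pt "0 0 0 0 0 -15 -1" --pt "0 0 0 0 0 -15 -1"

```text
t: 12.37
tool_pos: [0.4896, 0.0673, 0.1522]
tcp_rot: [0.04, 3.135, -0.0]
ft_force: [-0.0, -0.1, 0.1]
opening: 0.0001
grip_force: 0.0
```

```bash
python3 - <<'E'
from h import *
b=read_camera('wrist')['pixels'][:,:,::-1];a=read_camera('side')['pixels'][200:380,220:420,::-1]
cv2.imwrite('pics/s9.png',np.hstack([cv2.resize(a,(400,360)),cv2.resize(b,(400,360))]));print(sense()['ft_force'],sense()['tool_pos'])
E
```

```text
[-0.24652304  0.21714884 -0.51774769] [0.48711353 0.0673508  0.14852409]
```

View pics/s9.png

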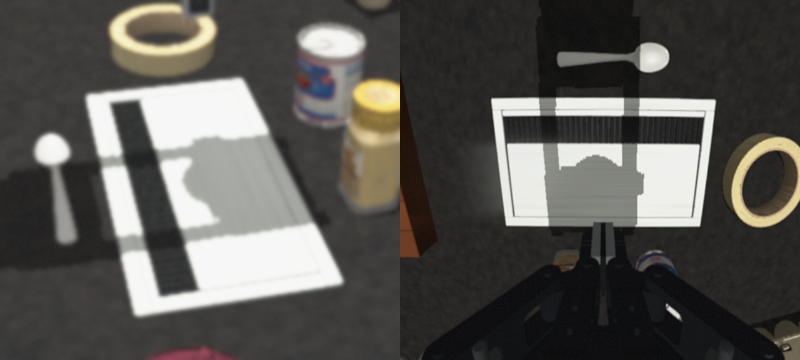

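The lid lies flush, the loose items are where they were, and the gripper is clear.

```bash
python3 -c "from rig import *; print(sign_off())"
```

```text
the job is handed in; nothing more can be done
None
```

I pressed both white rockers off, then the red main rocker, pushed the lid down flush and drew the arm clear; in the camera views all three rockers looked off, the lid flush and the loose items unmoved, and I handed the job in, but got no verdict back.

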